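# Open the table easel for a painting panel

### The job

Get the little table easel ready for a panel: press the loose canvas rest fully home into the socket in the easel's front ledge, flush with the ledge, and leave it there. Then, by the top clip (its ball knob is the handle), pull the sprung mast out of its sleeve until the dark ring groove on the rod is level with the sleeve's mouth, and finish while still holding it there, for the spring draws it back in when it is let go. Leave the other loose things where they are.

Things in the scene. Friction and masses are not known exactly. Their poses are not given: they have to be found in the camera images.
- easel: low wooden table easel screwed to the table, 200 mm wide (x), 290 mm long (y), origin on the table 155 mm behind the middle of the ledge. Its +y points from the ledge to the top clip. At the -y end is the level ledge, a rail 200 x 60 x 34 mm high; behind it slats and a square aluminium sleeve tube rise at 20 degrees to the level. It does not move.
- socket (a point): middle of the socket's mouth, level with the top of the ledge (34 mm above the table), axes as easel (z up). The socket is a rectangular recess 63 mm (along x) by 37 mm (along y), 14 mm deep, with upright walls and a flat floor.
- rest: loose dark hardwood block: foot 60 (x) x 34 (y) x 14 mm high, lower edge chamfered, with a stop ridge on top along its middle, 60 (x) x 12 (y) x 20 mm high; 34 mm high in all, about 60 g. Origin under the middle of the foot, z up. Lies ridge up; pinch the ridge. Goes in the socket foot down, x along the easel's x, either way round; home, the foot's top is flush and the ridge stands above.
- mast (a joint): how far the sprung mast is pulled out (m): 0 as the spring keeps it, end stop at 0.100; at 0.070 the ring groove (4 mm wide, hidden in the sleeve until then) is level with the sleeve mouth. The spring pulls back with about 6 N at 0, 13 N at 0.070.
- sleeve_mouth (a point): centre of the mouth (upper end) of the sleeve tube, on the axis of the rod; axes as easel. Does not move. The rod is steel, 14 mm thick; 45 mm of it stands out between mouth and clip at the start.
- clip (a point): clip on the mast's upper end, slides with it: wooden block 50 mm wide (x), 20 mm along the rod (y), thin steel lip and ball knob above. Origin on the rod's axis at the block's lower face, 45 mm from the sleeve mouth plus the pull. Its y axis is the direction of pull, along the rod, rising at 20 degrees; z is normal to the slope.
- knob (a point): centre of the black ball knob, 28 mm across, on a 12 mm stem on top of the clip; axes as clip: y is the direction of pull. About 168 mm above the table at the start; the clip's lip is 32 mm below the ball's centre. Free on all sides and from above.
- sanding_block: cork sanding block, 90 x 46 x 28 mm, flat-topped, no ridge; bystander, leave alone. Origin under its middle.
- knife: utility knife lying flat, 155 mm long, 24 mm wide, 14 to 18 mm high; bystander, leave alone. Origin under its middle (on its handle).
- tape: roll of masking tape lying flat, 96 mm across, 24 mm high, 76 mm hole; bystander, leave alone. Origin under its middle.
- glass_a: clear glass tumbler, 72 mm across, 88 mm high; bystander, leave alone. Origin under its middle.
- glass_b: clear glass tumbler, 72 mm across, 88 mm high; bystander, leave alone. Origin under its middle.
- tin: small closed paint tin, 80 mm across, 72 mm high; bystander, leave alone. Origin under its middle.
- brush: flat paint brush lying on the table, 200 mm long; bystander, leave alone. Origin under its middle (on its handle).
Mind the look-alikes: they are no part of the job. There is more than one size of the rest; the job needs the smallest.

How it is judged (in metres and radians):
On the way, in this order (a step that is already met when the one before it is completed fails the run):
1. the canvas rest is pressed home in the socket, flush with the ledge (horizontal distance between rest and socket below 0.004 m and z of rest in the frame of socket below -0.012 m and angle between the z axis of rest and the z axis of socket, either way round below 0.06 rad and angle between the x axis of rest and the x axis of easel, either way round below 0.12 rad), for 0.2 s.
2. the mast is pulled out to its mark by hand, the rest still home (all of step 1 and value of joint mast between 0.064 and 0.076 m and contact force between the fingers and mast above 5 N), for 0.2 s.
At the end, for the whole second after the job is handed in: the rest is home in the socket (within 2 mm of flush, not tipped) and the fingers hold the top clip still against the spring (more than 5 N) with the mast 64 to 76 mm out, the mark being at 70 mm (all of step 2 and velocity of joint mast between -0.015 and 0.015 m/s); the arm keeps its last pose, push and grip.
It fails at once if one of the other loose things (sanding block, knife, tape, glasses, tin, brush) is moved more than 30 mm (distance of any of sanding_block, knife, tape, glass_a, glass_b, tin, brush from where it was at the start of the episode above 0.03 m).
It also fails if it takes over 61 s, if anything falls off the work surface, if the arm or the gripper's body presses on something with over 40 N, if the wrist force passes 120 N, or if a joint passes its speed limit or range.

### The arm

A 6-joint arm with a two-finger parallel gripper is mounted at the origin on the work surface. World frame = base frame: x ahead of the robot, y to its left, z up, the work surface at z = 0. Lengths are in m, angles in degrees, forces in N, time in s.
With the tool pointing down it reaches from about 0.4 to 0.925 m from the base axis. Payload 12.5 kg.
Tool frame: the origin (TCP) lies on the centre line of the jaws, within the pads' length; the fingertips stand 22 mm ahead of it and the grasp point (between the pads) lies 3 mm ahead of it; z points along the fingers, y is the line along which they close (so a half turn about z gives the same grasp; the last joint's range is limited). The gripper opens to 95 mm and grips with 3 to 60 N. Pads are 20 mm wide; open, the fingers measure 119 mm over their backs; the gripper's body (75 mm by 180 mm) begins 59 mm behind the grasp point.
Start: joints at [-70.565, 28.126, 89.318, -0, 62.55, -6.05], TCP at [0.269, -0.564, 0.237] pointing down, gripper open.
Joint ranges: [-177.58, 177.58], [-47.91, 125.51], [2.72, 160], [-65.01, 245.01], [3.68, 167.84], [-153.87, 153.87]. Speed limits (degrees/s): [127.2, 127.2, 159.86, 180, 180, 180].

### API

Orientations are given as a 3x3 rotation matrix whose columns are the frame's x, y, z axes.
In Python, from plant import state, capture, hand_in gives the robot as it stands.
- The arm moves only by the tool arm_command, never from a script. Its argument "motion" is one flat list of numbers, 7 for each row, row after row: the turn, a rotation vector about the world's x, y, z in degrees, then the shift along the world's x, y, z in mm, then the finger opening in mm, from 0 to 95.1. A call has 1 to 5 rows; each row is the pose to reach, as a shift and turn from the pose commanded when the call began; what a row does not reach only later rows make up. A row lasts 1/10 s, in which the tool goes at most 50 mm and 8.59 degrees, less where a joint would pass 70% of its speed; a pose out of reach is approached as far as the arm can. A call with a gripper value outside its range is refused whole. The fingers move at their own pace and stop on an object; "grip_force" is the grip in N (left out, the last holds). Time passes only in rows, so rows that repeat a pose let the fingers close. It gives the time, the measured TCP pose, the force, the opening and the grip force at its end, in the units of the state.
- state(): the state, without advancing time (a new reading comes with each control period).
- capture(name): name is "side" or "top"; returns a dict with "img" (400x640x3 uint8, red, green, blue), "fx", "fy", "cx", "cy" (pixels), "rvec" (rotation vector, rad) and "tvec" (3), from world to camera coordinates, as OpenCV has them. Camera axes: x right, y down, z forward; pixel columns grow to the right and rows downward; lengths in m; the calibration is good to about 2 mm. A picture is of the moment at which its call begins. There is no depth.
- hand_in(): hands the job in; it is judged then, once.
The state is a dict: "clock": time; "joint_positions": joint angles; "qvel": joint speeds; "joint_torque": joint torques, N m; "position": TCP position; "tcp_rot": TCP orientation; "wrist_force": force on the tool from outside, world axes, zero at the start; "wrist_torque": the same for the moment, N m; "grip_width": finger opening in m; "grasp_force": force on a finger pad.
Only numpy, scipy, OpenCV 4.12 (cv2) and the standard library are available. Lean on these libraries where they do the work, as an engineer would, in place of code of your own. Each camera call takes 0.05 s, during which the arm holds its last target. There are 200 camera calls.

## Working session

There is one attempt and no reset: what is moved stays moved. The work goes in short steps, Python scripts to look and compute and a tool call to move; the robot and the scene stay as the last step left them, time stands still between calls to the robot, and variables do not carry over. Pictures are saved under pics/ and viewed, at most 10 in all, crops included, and the job is handed in when it is done.

Besides the shell and the picture viewer there is one more tool, called in YAML: its name, and indented under it one key for each argument. arm_command: Moves the arm, as the interface text tells. Its arguments: {"type":"object","properties":{"motion":{"type":"array"},"grip_force":{"type":"number"}},"required":["motion"]}

```bash
mkdir -p pics; cat > h.py <<'E'
import numpy as np, cv2
from plant import state, capture, hand_in
def cam(n):
    c=capture(n); c['R']=cv2.Rodrigues(np.array(c['rvec'],float))[0]; c['t']=np.array(c['tvec'],float).reshape(3); return c
def ray(c,p):
    d=c['R'].T@np.array([(p[0]-c['cx'])/c['fx'],(p[1]-c['cy'])/c['fy'],1.]); return -c['R'].T@c['t'],d
def onz(c,p,z):
    o,d=ray(c,p); return o+d*(z-o[2])/d[2]
def proj(c,X):
    q=c['R']@np.array(X,float)+c['t']; return np.array([c['fx']*q[0]/q[2]+c['cx'],c['fy']*q[1]/q[2]+c['cy']])
def tri(c1,p1,c2,p2):
    o1,d1=ray(c1,p1);o2,d2=ray(c2,p2)
    A=np.c_[d1,-d2]; s=np.linalg.lstsq(A,o2-o1,rcond=None)[0]
    a,b=o1+s[0]*d1,o2+s[1]*d2; return (a+b)/2,np.linalg.norm(a-b)
def save(c,n): cv2.imwrite('pics/'+n,c['img'][:,:,::-1])
E
python3 - <<'E'
from h import *
for n in ('top','side'):
    c=cam(n); save(c,n+'0.png'); print(n,c['fx'],-c['R'].T@c['t'],c['R'][2])
print(state())
E
```

```text
top 455.3225134543396 [ 0.25963012 -0.03518446  1.57074918] [ 0.18664565 -0.00428753 -0.98241795]
side 518.7799543875745 [0.11044489 1.13732382 1.41286669] [ 0.25645409 -0.65183235 -0.71368472]
{'clock': 0.1, 'joint_positions': array([-7.05658414e+01,  2.81628424e+01,  8.93447013e+01,  2.10414137e-03,
        6.25510113e+01, -6.05319510e+00]), 'qvel': array([ 0.03353593, -0.18988917, -0.13742543, -0.11499396,  0.06038474,
       -0.12720432]), 'joint_torque': array([ 4.68260521e-03, -6.13619542e+01, -2.58605933e+01,  6.94546988e-02,
        4.70242719e-02, -7.30637362e-05]), 'position': array([ 0.26888471, -0.56400214,  0.23610849]), 'tcp_rot': array([[ 9.02687597e-01,  4.30296416e-01, -3.09303024e-04],
       [ 4.30296504e-01, -9.02687082e-01,  9.74593783e-04],
       [ 1.40160368e-04, -1.01284573e-03, -9.99999477e-01]]), 'wrist_force': array([-0.33030239, -0.46918637, -1.07595208]), 'wrist_torque': array([-0.0010726 , -0.0017448 ,  0.04193631]), 'grasp_force': 0.0, 'grip_width': 0.09519064282768061}
```

View pics/top0.png

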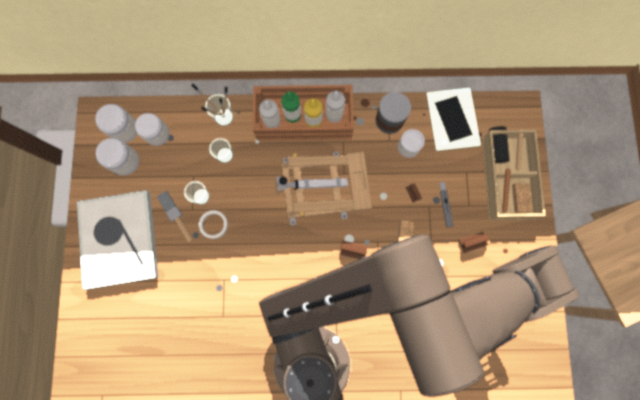

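View pics/side0.png

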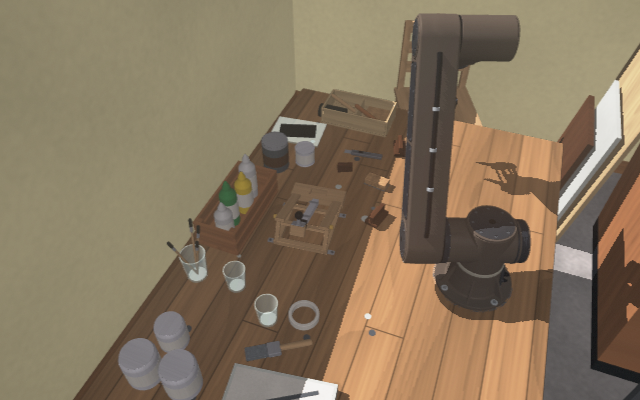

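The top view shows the easel near (325,185), with the ledge on the right and the clip and knob on the left. The dark rest candidates are at (413,192), (353,250) and (473,242). I'll zoom in.

```bash
python3 - <<'E'
from h import *
c=cam('top'); s=cam('side')
cv2.imwrite('pics/z1.png',cv2.resize(c['img'][140:265,270:492,::-1],None,fx=3.6,fy=3.6,interpolation=cv2.INTER_CUBIC))
cv2.imwrite('pics/z2.png',cv2.resize(s['img'][130:265,260:420,::-1],None,fx=4.4,fy=4.4,interpolation=cv2.INTER_CUBIC))
for p in ((413,192),(353,250),(473,242),(325,185)): print(p,onz(c,p,.03))
E
```

```text
(413, 192) [ 0.56572031 -0.35828823  0.03      ]
(353, 250) [ 0.36956156 -0.14540898  0.03      ]
(473, 242) [ 0.39017294 -0.55210021  0.03      ]
(325, 185) [ 0.59512366 -0.05489111  0.03      ]
```

View pics/z1.png

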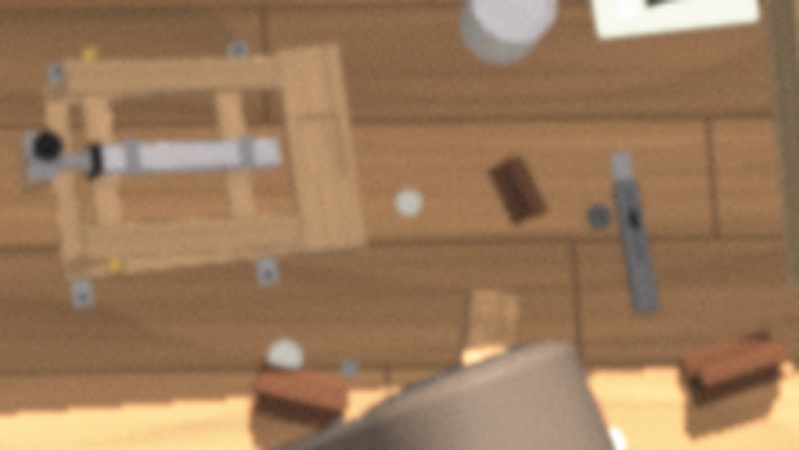

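View pics/z2.png

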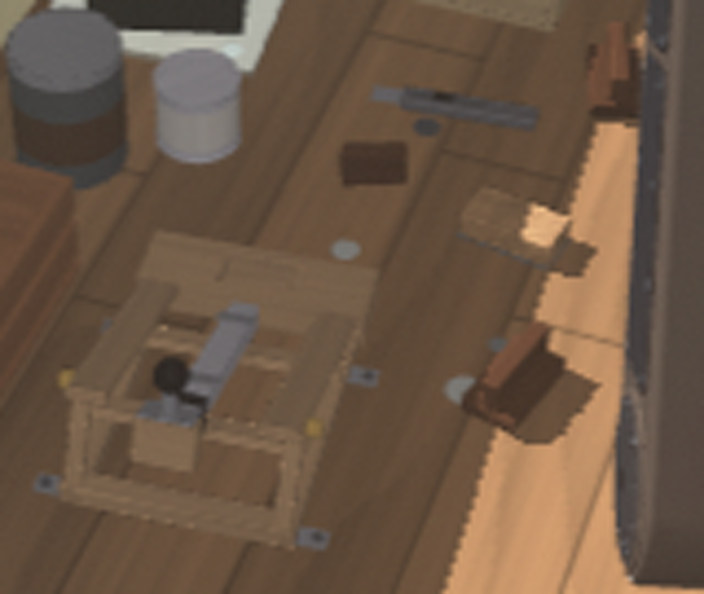

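The closer crops show the rest lying ridge-up at about top (413.6,192.5) and side (345,167). The two larger, redder look-alikes are near the robot. The knob is at top (283,180.5) and side (299,215). The ledge corners are visible, but the socket edge is faint, around top (360,172). I'll measure these points and rectify the ledge plane.

```bash
cat > m1.py <<'E'
from h import *
t=cam('top'); s=cam('side')
def blob(c,box,thr):
    x0,y0,x1,y1=box; g=c['img'][y0:y1,x0:x1].max(2).astype(np.uint8)
    m=(g<thr).astype(np.uint8); n,l,st,ce=cv2.connectedComponentsWithStats(m)
    i=1+np.argmax(st[1:,4]); mm=(l==i).astype(np.uint8)
    r=cv2.minAreaRect(cv2.findContours(mm,0,1)[0][0]); return ce[i]+[x0,y0],st[i],r
kt=blob(t,(272,168,296,192),45); ks=blob(s,(285,200,315,228),45)
print('knob',kt,ks,tri(t,kt[0],s,ks[0]))
rt=blob(t,(400,178,430,208),85); rs=blob(s,(330,150,360,182),75)
print('rest',rt,rs,onz(t,rt[0],.02),onz(s,rs[0],.017))
C=[onz(t,(270+a/3.6,140+b/3.6),.034) for a,b in ((280,47),(340,43),(368,243),(302,250))]
C=np.array(C); print(C)
print([np.linalg.norm(C[i]-C[i-1]) for i in range(4)], C.mean(0))
ex=(C[0]+C[1]-C[2]-C[3]); ex/=np.linalg.norm(ex); 
ey=np.array([-ex[1],ex[0],0]); O=C.mean(0); print('ex',ex,np.degrees(np.arctan2(ex[1],ex[0])))
out=[]
for c in (t,s):
    # rectified ledge plane: columns = easel x -120..120, rows = easel y +50..-50, 3px/mm
    P=[proj(c,O+ex*a*.001+ey*b*.001) for a,b in((-120,50),(120,50),(120,-50),(-120,-50))]
    H=cv2.getPerspectiveTransform(np.float32([(0,0),(720,0),(720,300),(0,300)]),np.float32(P))
    w=cv2.warpPerspective(c['img'],H,(720,300),flags=cv2.INTER_CUBIC|cv2.WARP_INVERSE_MAP)
    w=cv2.createCLAHE(3,(3,2)).apply(cv2.cvtColor(w,cv2.COLOR_RGB2GRAY)); out.append(w)
cv2.imwrite('pics/rect.png',np.vstack(out))
E
python3 m1.py
```

```text
Traceback (most recent call last):
  File "m1.py", line 8, in <module>
    kt=blob(t,(272,168,296,192),45); ks=blob(s,(285,200,315,228),45)
                                        ~~~~^^^^^^^^^^^^^^^^^^^^^^^^
  File "m1.py", line 6, in blob
    i=1+np.argmax(st[1:,4]); mm=(l==i).astype(np.uint8)
        ~~~~~~~~~^^^^^^^^^^
ValueError: attempt to get argmax of an empty sequence
```

```bash
sed -i 's/,228),45)/,228),62)/' m1.py; python3 m1.py
```

```text
knob (array([282.61904762, 180.23809524]), array([ 8, 10,  6,  5, 21], dtype=int32), ((10.500000953674316, 12.500000953674316), (4.242640495300293, 4.242640495300293), 45.0)) (array([299.25396825, 215.92063492]), array([10, 11, 12, 11, 63], dtype=int32), ((14.556604385375977, 17.30188751220703), (12.723843574523926, 7.673157215118408), 60.945396423339844)) (array([0.58129553, 0.08036715, 0.16477609]), np.float64(0.0038731016993314095))
rest (array([412.15      , 192.76666667]), array([ 8,  8,  9, 14, 60], dtype=int32), ((11.900001525878906, 14.80000114440918), (13.86362075805664, 4.4721360206604), 63.43495178222656)) (array([344.59663866, 167.11764706]), array([  8,  13,  14,   9, 119], dtype=int32), ((14.5, 17.0), (8.0, 13.0), 90.0)) [ 0.56503731 -0.35728709  0.02      ] [ 0.56551549 -0.35686649  0.017     ]
[[ 0.7074049  -0.13652174  0.034     ]
 [ 0.71054616 -0.19499474  0.034     ]
 [ 0.51301897 -0.21503303  0.034     ]
 [ 0.50725471 -0.15211502  0.034     ]]
[np.float64(0.200756690438144), np.float64(0.05855732435733414), np.float64(0.198540986474492), np.float64(0.06318151509539861)] [ 0.60955619 -0.17466613  0.034     ]
ex [0.99601    0.08924168 0.        ] 5.119983236355631
```

View pics/rect.png

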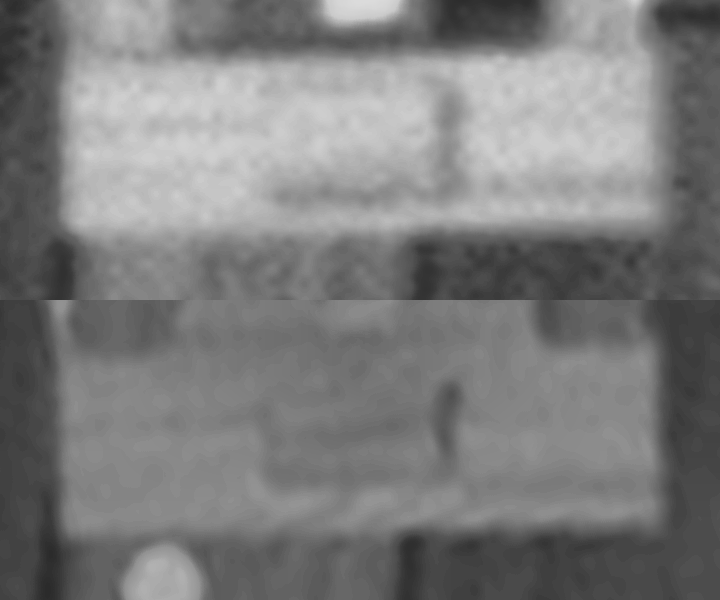

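The rectified ledge is clear: the socket spans about cols 266–461 (64 mm, as it should be), centred at about +1 mm in x and +3 mm in y from my corner mean. Next I'll refine the easel angle and the rest pose.

```bash
cat > m2.py <<'E'
from h import *
t=cam('top'); s=cam('side')
O=np.array([.6096,-.1747,.034]); a=np.radians(5.1); ex=np.array([np.cos(a),np.sin(a),0]); ey=np.array([-ex[1],ex[0],0])
def rect(c,O,ex,ey,hw,hh,k=4):
    P=[proj(c,O+ex*u+ey*v) for u,v in((-hw,hh),(hw,hh),(hw,-hh),(-hw,-hh))]
    W,Hh=int(hw*2000*k),int(hh*2000*k)
    H=cv2.getPerspectiveTransform(np.float32([(0,0),(W,0),(W,Hh),(0,Hh)]),np.float32(P))
    return cv2.warpPerspective(c['img'],H,(W,Hh),flags=cv2.INTER_LINEAR|cv2.WARP_INVERSE_MAP)
k=4
for n,c in(('top',t),('side',s)):
    g=cv2.GaussianBlur(cv2.cvtColor(rect(c,O,ex,ey,.12,.05),cv2.COLOR_RGB2GRAY),(0,0),3).astype(float)
    gy=np.diff(g,axis=0); gx=np.diff(g,axis=1)
    cols=np.arange(100,860,8); r=np.argmin(gy[270:345,cols],0)+270
    f=np.polyfit(cols,r,1); e=r-np.polyval(f,cols); ok=abs(e-np.median(e))<6; f=np.polyfit(cols[ok],r[ok],1)
    print(n,'-y edge at centre mm',50-np.polyval(f,480)/k,'tilt deg',-np.degrees(np.arctan(f[0])),ok.mean())
    rows=np.arange(120,280,8)
    for nm,lo,hi,sg in(('-x',40,140,1),('+x',820,920,-1)):
        r=np.argmax(sg*gx[rows,lo:hi],1)+lo; print(nm,np.median(r)/k-120, np.round(r[::4]/k-120,1))
    # rest
    R0=np.array([.565,-.357,.017]); q=rect(c,R0,np.array([1.,0,0]),np.array([0,1.,0]),.06,.06)
    v=cv2.GaussianBlur(q.max(2),(0,0),3); m=(v<(88 if n=='top' else 75)).astype(np.uint8)
    l,lab,st,ce=cv2.connectedComponentsWithStats(m); i=lab[240,240]
    mm=(lab==i).astype(np.uint8); b=cv2.minAreaRect(cv2.findContours(mm,0,1)[0][0])
    bx=cv2.boxPoints(b)/k; print('rest',i,ce[i]/k-60,np.array(b[1])/k,b[2],'box(x,y):',np.round(np.c_[bx[:,0]-60,60-bx[:,1]],1).tolist(), np.percentile(v,[1,10,50]))
    cv2.imwrite(f'pics/r_{n}.png',q[:,:,::-1])
cv2.imwrite('pics/r.png',np.hstack([cv2.imread('pics/r_top.png')[80:400,80:400],cv2.imread('pics/r_side.png')[80:400,80:400]]))
E
python3 m2.py
```

```text
top -y edge at centre mm -23.59824107254761 tilt deg -1.3157531871245423 0.6526315789473685
-x -101.25 [-101.5  -99.2 -106.8 -101.  -108.8]
+x 86.25 [86.  86.8 85.5 93.  85.2]
rest 1 [0.14695449 1.32423202] [18.38445663 51.6124382 ] 68.65421295166016 box(x,y): [[-26.700000762939453, -1.7000000476837158], [21.399999618530273, 17.100000381469727], [28.100000381469727, -0.10000000149011612], [-20.0, -18.899999618530273]] [ 75.  99. 157.]
side -y edge at centre mm -20.613711520531865 tilt deg 0.46519100673369684 0.43157894736842106
-x -107.0 [-110.  -108.2 -107.  -106.5 -105. ]
+x 90.125 [86.8 93.5 90.2 91.  94.2]
rest 1 [1.02695511 0.28960551] [51.86823273 57.01643753] 68.32955169677734 box(x,y): [[-34.599998474121094, 13.199999809265137], [18.399999618530273, 34.20000076293945], [37.5, -14.0], [-15.5, -35.0]] [ 66.  68. 102.]
```

View pics/r.png

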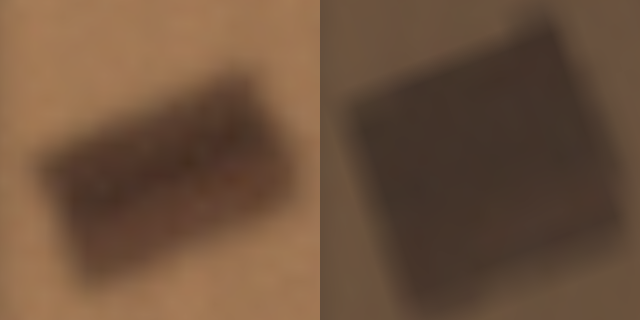

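The rectified rest crop (top on the left, side on the right) gives a long axis of about 24° from world x. After correcting for height, its centre is about (0.568, -0.364) in both views. The current finger line (-64.5°) is already nearly across the ridge, so I'll move over it.

arm_command:
  motion: [0,0,0,40,27,-12,95,0,0,0,80,54,-24,95,0,0,0,120,80,-36,95,0,0,0,160,107,-48,95,0,0,-1.5,200,134,-60,95]
  grip_force: 25

```text
clock: 1.0
position: [0.4704, -0.429, 0.1763]
tcp_rot: [[0.914, 0.406, 0.0], [0.406, -0.914, -0.0], [0.0, 0.0, -1.0]]
wrist_force: [0.7, 0.1, -0.6]
grip_width: 0.0951
grasp_force: 0.0
```

arm_command:
  motion: [0,0,0,40,27,-22,70,0,0,0,80,54,-45,60,0,0,0,99,66,-75,60,0,0,0,99,66,-95,60,0,0,0,99,66,-95,60]

```text
clock: 1.5
position: [0.5675, -0.3626, 0.0786]
tcp_rot: [[0.913, 0.408, -0.004], [0.408, -0.913, 0.003], [-0.002, -0.004, -1.0]]
wrist_force: [-1.4, -0.4, 0.4]
grip_width: 0.0624
grasp_force: 0.0
```

```bash
python3 - <<'E'
from h import *
t=cam('top');s=cam('side');p=state();print(p['position'],p['tcp_rot'][:,1],p['wrist_force'])
a=cv2.resize(t['img'][150:230,370:450,::-1],None,fx=5,fy=5,interpolation=2)
b=cv2.resize(s['img'][125:205,300:380,::-1],None,fx=5,fy=5,interpolation=2)
cv2.imwrite('pics/g1.png',np.hstack([a,b]))
E
```

```text
[ 0.56788439 -0.36452494  0.08204776] [ 4.06274419e-01 -9.13751113e-01  1.90410080e-05] [0.32121351 0.23491085 0.40530819]
```

View pics/g1.png

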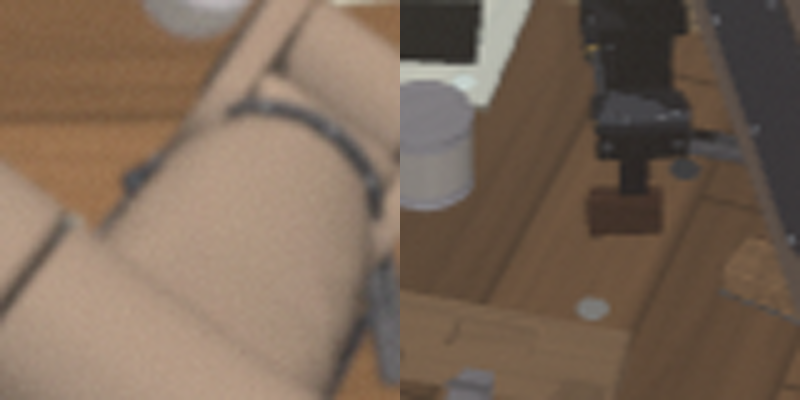

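The side view shows the near finger right over the rest (crop about (630,180)), aligned with it. The top view is hidden by the arm. I'll descend and close.

arm_command:
  motion: [0,0,0,0,0,-20,60,0,0,0,0,0,-35,50,0,0,0,0,0,-43,40,0,0,0,0,0,-43,20,0,0,0,0,0,-43,5]

```text
clock: 2.1
position: [0.568, -0.3646, 0.0392]
tcp_rot: [[0.914, 0.406, 0.0], [0.406, -0.914, -0.0], [0.0, 0.001, -1.0]]
wrist_force: [-0.6, -0.3, 1.3]
grip_width: 0.0335
grasp_force: 0.0
```

arm_command:
  motion: [0,0,0,0,0,0,5,0,0,0,0,0,0,5,0,0,0,0,0,0,5,0,0,0,0,0,0,5]

```text
clock: 2.5
position: [0.5681, -0.3643, 0.0392]
tcp_rot: [[0.914, 0.407, 0.001], [0.407, -0.914, -0.0], [0.0, 0.001, -1.0]]
wrist_force: [-0.7, 1.0, 4.1]
grip_width: 0.0118
grasp_force: 25.0
```

arm_command:
  motion: [0,0,0,0,0,35,5,0,0,-5,10,30,71,5,0,0,-10,20,75,71,5,0,0,-15,30,120,71,5,0,0,-17.8,40,165,71,5]

```text
clock: 3.0
position: [0.6081, -0.1977, 0.11]
tcp_rot: [[0.995, 0.104, 0.0], [0.104, -0.995, -0.0], [0.0, 0.0, -1.0]]
wrist_force: [0.0, -0.7, -0.6]
grip_width: 0.0121
grasp_force: 25.0
```

arm_command:
  motion: [0,0,0,1,15,0,5,0,0,0,2,28,-10,5,0,0,0,2,28,-22,5,0,0,0,2,28,-22,5,0,0,0,2,28,-22,5]

```text
clock: 3.5
position: [0.6096, -0.1725, 0.0869]
tcp_rot: [[0.994, 0.106, -0.001], [0.106, -0.994, 0.0], [-0.001, -0.0, -1.0]]
wrist_force: [0.7, 0.9, -1.1]
grip_width: 0.0119
grasp_force: 25.0
```

```bash
python3 - <<'E'
from h import *
t=cam('top');s=cam('side');p=state();print(p['position'],p['tcp_rot'][:,1],p['wrist_force'],p['grip_width'])
a=cv2.resize(t['img'][130:220,310:400,::-1],None,fx=4.4,fy=5,interpolation=2)
b=cv2.resize(s['img'][150:240,270:350,::-1],None,fx=5,fy=5,interpolation=2)
cv2.imwrite('pics/g2.png',np.hstack([a,b]))
E
```

```text
[ 0.60986504 -0.17243572  0.08758143] [ 1.06315298e-01 -9.94332453e-01  1.74698774e-04] [-0.71803434 -0.71085909 -0.18841824] 0.011751172611036552
```

View pics/g2.png

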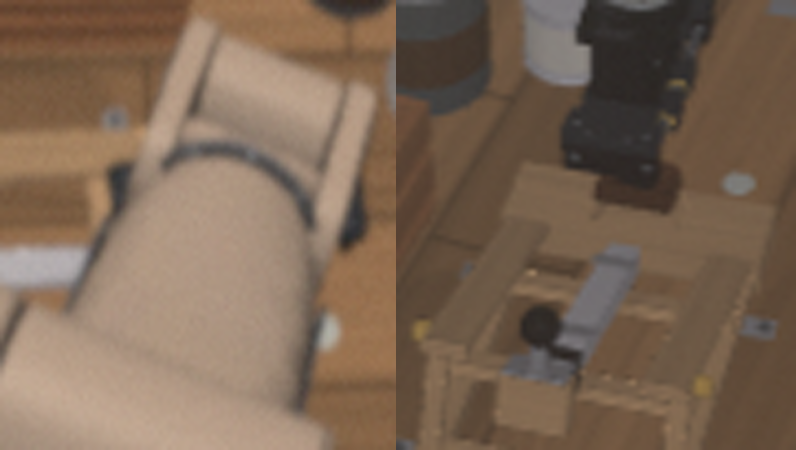

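The side view shows the held rest just above the socket, its bottom near edge at crop (597,200)–(677,210). I'll compare its x in the easel frame with the socket edges in the same camera.

```bash
cat > m3.py <<'E'
from h import *
s=cam('side'); p=state()['position']
a=np.radians(6.1); ex=np.array([np.cos(a),np.sin(a),0]); ey=np.array([-ex[1],ex[0],0])
O=np.array([.6096,-.1747,.034])
a0=np.radians(5.1); e0=np.array([np.cos(a0),np.sin(a0),0]); f0=np.array([-e0[1],e0[0],0])
# socket edges from earlier side rect (px, 3/mm, frame e0,f0)
for q in ((265,133),(460,133),(363,188),(363,80)):
    X=O+e0*(q[0]/3-120)*1e-3+f0*(50-q[1]/3)*1e-3; print('sock edge rel TCP x,y mm',(X-p)@ex*1e3,(X-p)@ey*1e3)
B=p.copy(); B[2]-=.039
g=s['img'].max(2).astype(float)
for dy in (.017,.020):
  for px in ((310.2,190),(326.2,192)):
    X=onz(s,px,B[2]); print('corner rel TCP',(X-p)@ex*1e3,(X-p)@ey*1e3)
  break
k=4;hw,hh=.05,.05
P=[proj(s,B+ex*u+ey*v) for u,v in((-hw,hh),(hw,hh),(hw,-hh),(-hw,-hh))]
H=cv2.getPerspectiveTransform(np.float32([(0,0),(400,0),(400,400),(0,400)]),np.float32(P))
w=cv2.warpPerspective(s['img'],H,(400,400),flags=cv2.INTER_LINEAR|cv2.WARP_INVERSE_MAP).max(2)
w=cv2.GaussianBlur(w,(0,0),2).astype(int)
for r in (20,16,12,8,4,0): print('y',r,w[int((50-r)*4),20:400:16])
for u in (-15,15): print('x',u,w[0:260:12,int((u+50)*4)])
E
python3 m3.py
```

```text
sock edge rel TCP x,y mm -32.12823679542571 3.833917016831556
sock edge rel TCP x,y mm 32.861863389739725 2.6995105984081422
sock edge rel TCP x,y mm 0.21349379499952034 -15.066736004653531
sock edge rel TCP x,y mm 0.841780426741719 20.927781020976575
corner rel TCP 26.418694700543945 14.301319155774294
corner rel TCP -34.3790389492182 9.4778871925979
y 20 [121 121 119 119 120 118 118 117 117 117 116 116 117 114 115 116 114 108
 112 121 123 123 123 122]
y 16 [123 122 120 118 115 105 103 103 108 111 106 101 103 101 109 109 101  95
 101 117 124 124 123 123]
y 12 [121 122 120 115 103  82  78  83  82  81  78  78  83  81  80  78  75  77
  81  99 117 122 124 123]
y 8 [121 123 119 114  96  72  65  64  65  68  70  68  67  66  67  68  68  67
  67  83 109 120 122 122]
y 4 [122 123 119 114  92  69  66  67  67  67  67  68  68  68  66  67  67  67
  67  75 102 116 119 119]
y 0 [122 123 122 114  92  71  66  67  67  67  68  67  68  67  65  67  67  67
  67  69  95 113 117 118]
x -15 [120 121 122 123 123 123 122 122 122 120 117 107  94  75  64  66  67  66
  66  65  65  66]
x 15 [121 122 124 124 123 123 123 121 119 117 116 115  94  73  68  67  67  67
  67  63  55  49]
```

```bash
cat > m4.py <<'E'
from h import *
p=state()['position']
a=np.radians(6.1); ex=np.array([np.cos(a),np.sin(a),0]); ey=np.array([-ex[1],ex[0],0])
B=np.array([p[0],p[1],.034])
for n in('top','side'):
    c=cam(n); im=cv2.imread(f'pics/{n}0.png')
    P=[proj(c,B+ex*u+ey*v) for u,v in((-.12,.05),(.12,.05),(.12,-.05),(-.12,-.05))]
    H=cv2.getPerspectiveTransform(np.float32([(0,0),(960,0),(960,400),(0,400)]),np.float32(P))
    w=cv2.warpPerspective(im,H,(960,400),flags=cv2.INTER_LINEAR|cv2.WARP_INVERSE_MAP).mean(2)
    ys=np.arange(36,-38,-2)
    pr=lambda u0,u1:np.array([w[int((50-y)*4)-2:int((50-y)*4)+3,int((u0+120)*4):int((u1+120)*4)].mean() for y in ys])
    print(n,'y / socket strip / ledge strips L,R'); 
    for r in zip(ys,pr(-24,24),pr(-80,-45),pr(45,80)): print(*np.round(r,0).astype(int),end=' | ')
    print()
    xs=np.arange(-44,46,2)
    print('x:',[(int(x),int(round(w[150:250,int((x+120)*4)-2:int((x+120)*4)+3].mean()))) for x in xs])
    xe=np.r_[np.arange(-108,-92,2),np.arange(92,108,2)]
    print('xend:',[(int(x),int(round(w[150:280,int((x+120)*4)-2:int((x+120)*4)+3].mean()))) for x in xe])
E
python3 m4.py
```

```text
top y / socket strip / ledge strips L,R
36 120 130 121 | 34 119 129 124 | 32 122 130 129 | 30 129 133 135 | 28 137 138 141 | 26 143 142 145 | 24 145 144 148 | 22 146 146 148 | 20 145 147 148 | 18 146 148 149 | 16 147 148 148 | 14 149 148 148 | 12 150 147 148 | 10 150 146 148 | 8 149 145 147 | 6 148 145 147 | 4 147 146 148 | 2 147 148 149 | 0 146 149 150 | -2 146 148 149 | -4 144 147 149 | -6 143 147 148 | -8 141 146 146 | -10 139 145 144 | -12 138 145 142 | -14 135 145 141 | -16 133 145 140 | -18 131 145 141 | -20 133 145 143 | -22 136 144 145 | -24 138 143 144 | -26 138 140 141 | -28 135 137 133 | -30 129 132 123 | -32 124 128 114 | -34 120 126 107 | -36 117 124 103 | 
x: [(-44, 147), (-42, 148), (-40, 147), (-38, 146), (-36, 146), (-34, 145), (-32, 144), (-30, 145), (-28, 146), (-26, 147), (-24, 147), (-22, 147), (-20, 147), (-18, 146), (-16, 146), (-14, 146), (-12, 146), (-10, 146), (-8, 146), (-6, 146), (-4, 146), (-2, 146), (0, 146), (2, 146), (4, 145), (6, 145), (8, 145), (10, 145), (12, 145), (14, 145), (16, 145), (18, 144), (20, 144), (22, 142), (24, 139), (26, 136), (28, 133
[... 810 characters left out ...]
2 | -32 82 88 77 | -34 80 90 74 | -36 79 95 73 | 
x: [(-44, 96), (-42, 96), (-40, 96), (-38, 97), (-36, 96), (-34, 94), (-32, 94), (-30, 93), (-28, 94), (-26, 94), (-24, 94), (-22, 94), (-20, 94), (-18, 94), (-16, 94), (-14, 94), (-12, 94), (-10, 94), (-8, 94), (-6, 94), (-4, 94), (-2, 94), (0, 94), (2, 94), (4, 94), (6, 94), (8, 94), (10, 94), (12, 94), (14, 94), (16, 94), (18, 94), (20, 94), (22, 94), (24, 92), (26, 89), (28, 88), (30, 89), (32, 92), (34, 95), (36, 97), (38, 97), (40, 97), (42, 97), (44, 97)]
xend: [(-108, 77), (-106, 77), (-104, 79), (-102, 83), (-100, 88), (-98, 92), (-96, 94), (-94, 95), (92, 95), (94, 95), (96, 94), (98, 89), (100, 83), (102, 78), (104, 75), (106, 74)]
```

The ledge is centred within 1 mm of the TCP in both views, and so is the socket. The rest sits about 2 mm towards +x in the fingers, so I'll shift back 2 mm and lower gently.

arm_command:
  motion: [0,0,0,-2,0,-6,5,0,0,0,-2,0,-12,5,0,0,0,-2,0,-15,5,0,0,0,-2,0,-18,5,0,0,0,-2,0,-18,5]

```text
clock: 4.25
position: [0.6078, -0.1711, 0.0691]
tcp_rot: [[0.994, 0.108, -0.001], [0.108, -0.994, 0.0], [-0.001, -0.0, -1.0]]
wrist_force: [-0.1, 0.1, -0.8]
grip_width: 0.0116
grasp_force: 25.0
```

arm_command:
  motion: [0,0,0,0,0,-3,5,0,0,0,0,0,-6,5,0,0,0,0,0,-9,5,0,0,0,0,0,-11,5,0,0,0,0,0,-11,5]

```text
clock: 4.75
position: [0.6079, -0.1712, 0.0591]
tcp_rot: [[0.994, 0.108, 0.0], [0.108, -0.994, -0.0], [-0.0, 0.0, -1.0]]
wrist_force: [-2.6, 0.7, 5.1]
grip_width: 0.012
grasp_force: 25.0
```

arm_command:
  motion: [0,0,0,0,0,-1,5,0,0,0,0,0,-2,5,0,0,0,0,0,-2,5,0,0,0,0,0,-2,5]

```text
clock: 5.15
position: [0.6079, -0.1712, 0.0591]
tcp_rot: [[0.994, 0.108, 0.001], [0.108, -0.994, -0.001], [0.001, 0.001, -1.0]]
wrist_force: [-8.0, 2.6, 24.1]
grip_width: 0.012
grasp_force: 25.0
```

It has bottomed at 24 N with TCP z = 0.0591, which is exactly home. I'll ease off, release and lift.

arm_command:
  motion: [0,0,0,0,0,2,5,0,0,0,0,0,2,30,0,0,0,0,0,2,40,0,0,0,0,0,2,50,0,0,0,0,0,2,50]

```text
clock: 5.65
position: [0.6079, -0.1712, 0.0583]
tcp_rot: [[0.994, 0.108, -0.0], [0.108, -0.994, 0.0], [-0.0, -0.0, -1.0]]
wrist_force: [-0.1, -0.7, -0.7]
grip_width: 0.0387
grasp_force: 0.0
```

arm_command:
  motion: [0,0,0,0,0,15,50,0,0,0,0,0,50,60,0,0,0,0,0,100,60,0,0,0,0,0,150,60,0,0,0,0,0,200,60]

```text
clock: 6.15
position: [0.6075, -0.171, 0.2619]
tcp_rot: [[0.994, 0.108, 0.001], [0.108, -0.994, -0.0], [0.001, 0.0, -1.0]]
wrist_force: [0.6, -1.1, -0.1]
grip_width: 0.06
grasp_force: 0.0
```

arm_command:
  motion: [0,0,0,-40,0,0,60,0,0,0,-90,0,0,60,0,0,0,-140,0,0,60,0,0,0,-180,0,0,60,0,0,0,-180,0,0,60]

```text
clock: 6.65
position: [0.4241, -0.1705, 0.26]
tcp_rot: [[0.994, 0.107, -0.0], [0.107, -0.994, -0.0], [-0.0, 0.0, -1.0]]
wrist_force: [0.1, 0.1, -0.1]
grip_width: 0.0594
grasp_force: 0.0
```

```bash
python3 - <<'E'
from h import *
t=cam('top');s=cam('side');p=state();print(p['position'],p['clock'])
a=cv2.resize(t['img'][140:220,270:370,::-1],None,fx=4,fy=5,interpolation=2)
b=cv2.resize(s['img'][160:240,270:350,::-1],None,fx=5,fy=5,interpolation=2)
cv2.imwrite('pics/g3.png',np.hstack([a,b]))
def circ(c,box,thr):
    x0,y0,x1,y1=box; g=cv2.resize(c['img'][y0:y1,x0:x1].max(2),None,fx=8,fy=8,interpolation=cv2.INTER_CUBIC)
    n,l,st,ce=cv2.connectedComponentsWithStats((g<thr).astype(np.uint8)); i=1+np.argmax(st[1:,4])
    m=(l==i).astype(np.uint8); m=cv2.morphologyEx(m,cv2.MORPH_OPEN,cv2.getStructuringElement(2,(41,41)))
    ct=max(cv2.findContours(m,0,1)[0],key=cv2.contourArea); (u,v),r=cv2.minEnclosingCircle(ct); M=cv2.moments(ct)
    q=np.array([M['m10']/M['m00'],M['m01']/M['m00']])
    return (q+.5)/8-.5+[x0,y0],(np.array([u,v])+.5)/8-.5+[x0,y0],r/8
A=circ(t,(274,170,294,192),80);B=circ(s,(288,200,312,226),66)
print(A,B)
X=tri(t,A[0],s,B[0]);print(X, tri(t,A[1],s,B[1]))
E
```

```text
[ 0.42781865 -0.17142781  0.26005455] 6.75
(array([282.58385158, 180.3880671 ]), array([282.70819759, 180.3386116 ]), 3.955153703689575) (array([298.32888329, 214.88808875]), array([298.37847233, 214.875     ]), 4.077443599700928)
(array([0.58214237, 0.08053297, 0.16861219]), np.float64(0.0004912591506485957)) (array([0.5822532 , 0.08014682, 0.16829499]), np.float64(0.00026217274359147515))
```

View pics/g3.png

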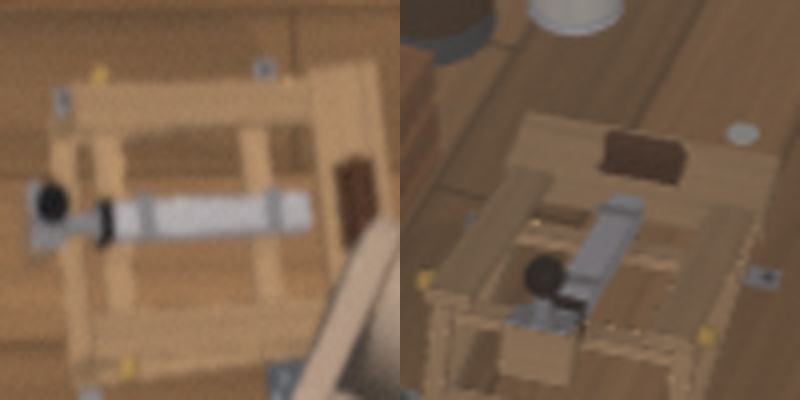

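The rest sits in the socket (top crop (357,200), side crop (645,158)) with its ridge standing. The knob triangulates to (0.582, 0.080, 0.1685) with a 0.5 mm ray gap, which matches the given 168 mm height. I'll move above it, tilting 20° about the easel's x.

arm_command:
  motion: [0,0,0,27,39,0,60,5,0.5,0,54,78,0,60,10,1.1,0,81,117,0,60,15,1.6,0,108,156,-5,60,19.9,2.1,0,135,195,-10,60]
  grip_force: 40

```text
clock: 7.25
position: [0.5651, 0.0259, 0.249]
tcp_rot: [[0.994, 0.103, -0.036], [0.109, -0.933, 0.343], [0.002, -0.345, -0.939]]
wrist_force: [-0.1, -0.2, -0.3]
grip_width: 0.0601
grasp_force: 0.0
```

arm_command:
  motion: [0,0,0,12,18,-8,60,0,0,0,22,33,-16,60,0,0,0,22,33,-16,60,0,0,0,22,33,-16,60]

```text
clock: 7.65
position: [0.585, 0.0569, 0.2326]
tcp_rot: [[0.994, 0.102, -0.037], [0.109, -0.934, 0.34], [0.001, -0.342, -0.94]]
wrist_force: [-0.2, -1.1, 0.1]
grip_width: 0.06
grasp_force: 0.0
```

```bash
python3 - <<'E'
from h import *
p=state(); k=np.array([.5822,.0803,.1685]); R=p['tcp_rot']; print(p['position'],R)
d=k-R[:,2]*.003-p['position']; print('to go mm',d*1e3,'in tool',R.T@d*1e3)
E
```

```text
[0.58497987 0.05691886 0.23256889] [[ 9.94085544e-01  1.02267611e-01 -3.65413011e-02]
 [ 1.08598080e-01 -9.34176965e-01  3.39882118e-01]
 [ 6.22890471e-04 -3.41840216e-01 -9.39757883e-01]]
to go mm [ -2.67024589  22.36149058 -61.24961389] in tool [-0.2641897  -0.22508786 65.25765254]
```

arm_command:
  motion: [0,0,0,-1,11,-30,60,0,0,0,-2,18,-50,60,0,0,0,-2.7,22.4,-61,60,0,0,0,-2.7,22.4,-61,40,0,0,0,-2.7,22.4,-61,20]

```text
clock: 8.15
position: [0.5826, 0.0787, 0.1726]
tcp_rot: [[0.994, 0.102, -0.035], [0.107, -0.934, 0.34], [0.002, -0.342, -0.94]]
wrist_force: [-1.1, -0.0, -0.0]
grip_width: 0.0494
grasp_force: 0.0
```

arm_command:
  motion: [0,0,0,0,0,0,10,0,0,0,0,0,0,10,0,0,0,0,0,0,10,0,0,0,0,0,0,10]

```text
clock: 8.55
position: [0.5824, 0.0802, 0.1728]
tcp_rot: [[0.994, 0.101, -0.035], [0.107, -0.933, 0.342], [0.002, -0.344, -0.939]]
wrist_force: [-0.4, 7.7, 6.4]
grip_width: 0.0265
grasp_force: 40.0
```

arm_command:
  motion: [0,0,0,-1,9.3,3.4,10,0,0,0,-2,18.7,6.8,10,0,0,0,-3,28,10.3,10,0,0,0,-4,37.4,13.7,10,0,0,0,-5,46.7,17.1,10]

```text
clock: 9.05
position: [0.5776, 0.1248, 0.1891]
tcp_rot: [[0.994, 0.102, -0.034], [0.107, -0.935, 0.338], [0.002, -0.339, -0.941]]
wrist_force: [0.3, -11.8, -1.1]
grip_width: 0.0265
grasp_force: 40.0
```

arm_command:
  motion: [0,0,0,-0.7,7,2.5,10,0,0,0,-1.4,13,5,10,0,0,0,-2,18.7,6.8,10,0,0,0,-2,18.7,6.8,10,0,0,0,-2,18.7,6.8,10]

```text
clock: 9.55
position: [0.5757, 0.1432, 0.1958]
tcp_rot: [[0.994, 0.102, -0.034], [0.107, -0.935, 0.338], [0.002, -0.339, -0.941]]
wrist_force: [-0.2, -13.0, 0.8]
grip_width: 0.026
grasp_force: 40.0
```

```bash
python3 - <<'E'
from h import *
t=cam('top');s=cam('side');p=state();print(p['position'],p['wrist_force'],p['grip_width'],p['grasp_force'],p['clock'])
d=p['position']-[.5824,.0802,.1728]; pd=np.array([-.1,.934,.342]); print('pull',d@pd*1e3,'off',(d-(d@pd)*pd)*1e3)
c=np.array([.5822,.0803,.1685])+d
for n,k,z in(('t',t,5),('s',s,5)):
    u,v=proj(k,c-.04*pd-[0,0,.03]).astype(int); cv2.imwrite(f'pics/{n}_.png',cv2.resize(k['img'][v-40:v+40,u-40:u+40,::-1],None,fx=5,fy=5,interpolation=2)); print(u-40,v-40)
cv2.imwrite('pics/g4.png',np.hstack([cv2.imread('pics/t_.png'),cv2.imread('pics/s_.png')]))
E
```

```text
[0.57570303 0.14302347 0.19576342] [ -0.27350094 -13.02795665   1.16765278] 0.026376067186029646 40.000630617141724 9.65
pull 67.20030654140211 off [ 0.02306026  0.05838261 -0.01908516]
235 142
256 184
```

View pics/g4.png

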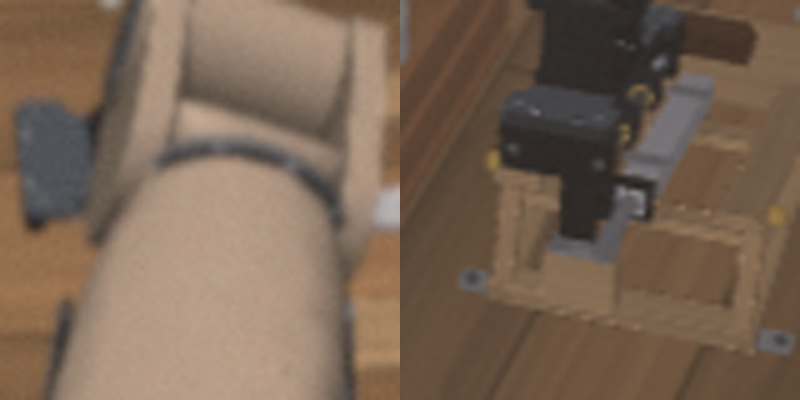

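The side crop shows the fingers holding the knob (crop (578,200)), with the clip drawn away from the sleeve's black mouth ring (632,195). The pull is 67 mm by TCP. I'll add 3 mm and check independently with the lip corner in the side view.

arm_command:
  motion: [0,0,0,-0.2,1.5,0.5,10,0,0,0,-0.3,2.8,1,10,0,0,0,-0.3,2.8,1,10,0,0,0,-0.3,2.8,1,10]

```text
clock: 10.05
position: [0.5754, 0.1457, 0.1967]
tcp_rot: [[0.994, 0.101, -0.034], [0.107, -0.935, 0.338], [0.002, -0.339, -0.941]]
wrist_force: [1.0, -13.3, 0.6]
grip_width: 0.0261
grasp_force: 40.0
```

```bash
python3 - <<'E'
from h import *
from scipy.optimize import minimize_scalar
s=cam('side');p=state();pd=np.array([-.1,.934,.342])
d=p['position']-[.5824,.0802,.1728]; print('pull by TCP',d@pd*1e3,p['wrist_force'],p['wrist_force']@pd)
for z in(.133,.138,.143):
    X=onz(s,(305.6,227),z); r=minimize_scalar(lambda q:np.sum((proj(s,X+q*pd)-[299,236.4])**2),bounds=(0,.12),method='bounded'); print('pull at previous picture (67.2)',z,r.x*1e3,r.fun**.5)
# image registration of the wooden block/lip patch between start and now
a=cv2.imread('pics/side0.png',0); b=cv2.cvtColor(s['img'],cv2.COLOR_RGB2GRAY)
X=np.array([.5822,.0803,.1685])-.05*np.array([.0366,-.34,.94])+.012*pd
u,v=np.round(proj(s,X)).astype(int); T=a[v-6:v+9,u-9:u+10]
for L in (64,67,70,73,76):
    w=cv2.warpAffine(b,np.float32([[1,0,-(proj(s,X+L*1e-3*pd)-[u,v])[0]],[0,1,-(proj(s,X+L*1e-3*pd)-[u,v])[1]]]),(640,400))
    print(L,cv2.matchTemplate(w[v-6:v+9,u-9:u+10],T,cv2.TM_CCOEFF_NORMED)[0,0])
E
```

```text
pull by TCP 70.07868109139196 [  0.11737288 -12.55095568   0.87465226] -11.435198819752777
pull at previous picture (67.2) 0.133 69.44211929135366 1.0580224276528067
pull at previous picture (67.2) 0.138 69.17080525779105 1.0580224281103927
pull at previous picture (67.2) 0.143 68.89916505724803 1.0580224359080774
64 0.49821812
67 0.6240889
70 0.6875833
73 0.7337574
76 0.7154291
```

arm_command:
  motion: [0,0,0,0,0,0,10,0,0,0,0,0,0,10,0,0,0,0,0,0,10,0,0,0,0,0,0,10,0,0,0,0,0,0,10]

```text
clock: 10.6
position: [0.5754, 0.1457, 0.1967]
tcp_rot: [[0.994, 0.102, -0.034], [0.107, -0.935, 0.338], [0.002, -0.339, -0.941]]
wrist_force: [0.1, -14.2, -0.0]
grip_width: 0.0263
grasp_force: 40.0
```

The hold is steady: spring load about 13 N, width and pose unchanged. I'll hand in.

```bash
python3 -c "
from plant import hand_in; print(hand_in())"
```

```text
the job is handed in; nothing more can be done
None
```

I pressed the rest home in the socket and handed in with the gripper still holding the mast about 70 mm out by its knob; the ring groove was too small to see in the camera images, so the 70 mm comes from the arm's position, with rough image checks reading 2–3 mm more.

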